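# Slide the flat tin along the display rail to the divider

## Task

Two round tins of the same width stand against the wooden display rail on the shop counter, one on each side of its divider. Gently push the low flat tin along the rail until it stands right up against the divider, keeping it standing on the counter and close along the rail all the way (do not lift it). Leave the tall tin where it stands.

Things in the scene. Friction and masses are not known exactly. Their poses are not given: they have to be found in the camera images.
- flat_tin: Low round closed tin to slide: upright cylinder, 96 mm diameter, 62 mm high, painted metal, 0.3 to 0.6 kg, too wide to grasp; slides on the counter. Origin: centre of its underside; z up. Starts within 3 mm of the rail's near face, on either side of the divider, centre 150 to 240 mm from the divider's middle. No goods but the tins within 100 mm of that face; others nearby up to 90 mm high.
- rail: Fixed dark wood wall, 640 mm long (y), 30 high, 18 thick. Origin: counter level, on its near face (the tins' side, facing the robot), at the divider's middle. x: away from the robot, into the wood; y: along it to the robot's left; z up. Divider block: y -20 to 20, x -70 to 0, 45 mm high. Flat tin against rail and divider: centre x = -48, y = +68 or -68 mm.
- tall_tin: The tall round tin, to be left alone: 96 mm in diameter, 135 mm high, same look, standing against the rail on the other side of the divider, its centre 150 to 240 mm from the divider's middle. Origin: centre of its underside; z up.
Mind the look-alikes: they are no part of the job. What is shaped like the flat_tin but green or red is not meant.

How it is judged:
At the end, for the whole second after the job is handed in: The flat tin stands upright (within 6 degrees) and at rest, less than 15 mm from the divider and less than 15 mm from the rail, and the tall tin is within 15 mm of where it started (y of flat_tin in the frame of rail between -0.083 and 0.083 m and x of flat_tin in the frame of rail between -0.063 and -0.03 m and angle between flat_tin's own z axis and vertical below 0.1 rad and linear speed of flat_tin below 0.01 m/s and distance of tall_tin from where it was at the start of the episode below 0.015 m); the robot touches nothing.
It fails at once if the flat tin is lifted 15 mm or more off the counter, or tipped by more than 17 degrees (height (world z) of flat_tin above 0.015 m or angle between flat_tin's own z axis and vertical above 0.3 rad).
It fails at once if the flat tin strays more than 30 mm away from the rail (x of flat_tin in the frame of rail below -0.078 m).
It fails at once if the flat tin is shot along faster than 0.6 m/s (linear speed of flat_tin above 0.6 m/s).
It fails at once if the tall tin is moved by 20 mm or more, or tipped (distance of tall_tin from where it was at the start of the episode above 0.02 m or angle between tall_tin's own z axis and vertical above 0.3 rad).
It also fails if it takes over 35 s, if anything falls off the work surface, if the arm or the gripper's body presses on something with over 40 N, if the wrist force passes 120 N, or if a joint passes its speed limit or range.

## Robot

A 6-joint arm with a two-finger parallel gripper is mounted at the origin on the work surface. World frame = base frame: x ahead of the robot, y to its left, z up, the work surface at z = 0. Lengths are in m, angles in rad, forces in N, time in s.
With the tool pointing down it reaches from about 0.25 to 0.775 m from the base axis. Payload 4 kg.
Tool frame: the origin (TCP) lies on the centre line of the jaws, within the pads' length; the fingertips stand 8 mm ahead of it and the grasp point (between the pads) lies 11 mm behind it; z points along the fingers, y is the line along which they close (so a half turn about z gives the same grasp; the last joint's range is limited). The gripper opens to 85 mm and grips with 20 to 120 N. Pads are 22 mm wide; open, the fingers measure 114 mm over their backs; the gripper's body (76 mm by 85 mm) begins 54 mm behind the grasp point. The pads swing forward as they close: fully open they stand 13 mm farther back than shut.
Start: joints at [1.109, 0.087, 1.371, -0, 1.684, -0.103], TCP at [0.193, 0.515, 0.239] pointing down, gripper open.
Joint ranges: [-3.1, 3.1], [-0.76, 2.03], [0.27, 2.55], [-1.08, 4.22], [0.17, 2.65], [-2.57, 2.57]. Speed limits (rad/s): [2.79, 2.79, 3.14, 3.14, 3.14, 3.14].

## Interface

Orientations are given as [roll, pitch, yaw] about the fixed x, y, z axes, in that order (R = Rz(yaw) Ry(pitch) Rx(roll)).
In Python, from rig import readout, vision, job gives the robot as it stands. The module is installed in compiled form; this text tells all that it offers.
- The arm moves only by the shell command python3 -m pendant 'ROWS' [FORCE]. ROWS is JSON, a list of rows, each a list of 3 entries, a list of its own where there are three numbers: the opening, from 0 (shut) to 1 (fully open), then the shift along the tool's x, y, z in mm, then the turn about the tool's z in degrees. A call has 1 to 10 rows; each row is the pose to reach, as a shift and turn from the pose commanded when the call began, along the tool's axes at that moment; what a row does not reach only later rows make up. A row lasts 1/8 s, in which the tool goes at most 62.5 mm and 10.7 degrees, less where a joint would pass 70% of its speed; a pose out of reach is approached as far as the arm can. A call with a gripper value outside its range is refused whole. The fingers move at their own pace and stop on an object; FORCE is the grip in N (left out, the last holds). Time passes only in rows, so rows that repeat a pose let the fingers close. It gives the time, the measured TCP pose, the force, the opening and the grip force at its end, in the units of the state.
- readout.state(): the state, without advancing time (a new reading comes with each control period).
- vision.read_camera(name): name is "scene" or "top" or "wrist"; returns a dict with "img" (480x640x3 uint8, red, green, blue), "vertical_fov" (degrees; the focal length in pixels is half the picture's height over the tangent of half this angle, whatever the lens; pixels are square), "cx", "cy" (the principal point, pixels), "rvec" (rotation vector, rad) and "tvec" (3), from world to camera coordinates, as OpenCV has them. Camera axes: x right, y down, z forward; pixel columns grow to the right and rows downward; lengths in m; the calibration is good to about 2 mm. A picture is of the moment at which its call begins. There is no depth.
- job.finish_job(): hands the job in; it is judged then, once.
The state is a dict: "time": time; "joints": joint angles; "joint_velocities": joint speeds; "effort": joint torques, N m; "tcp_pos": TCP position; "eef_rot": TCP orientation; "wrist_force": force on the tool from outside, world axes, zero at the start; "ft_torque": the same for the moment, N m; "opening": opening from 0.0 (shut) to 1.0 (fully open); "grip_force": force on a finger pad.
Only numpy, scipy, OpenCV 4.12 (cv2) and the standard library are available. Lean on these libraries where they do the work, as an engineer would, in place of code of your own. Each camera call takes 0.05 s, during which the arm holds its last target. There are 200 camera calls.

## Working session

There is one attempt and no reset: what is moved stays moved. The work goes in short steps, Python scripts to look and compute and a shell command to move; the robot and the scene stay as the last step left them, time stands still between calls to the robot, and variables do not carry over. Pictures are saved under pics/ and viewed, at most 10 in all, crops included, and the job is handed in when it is done.

```bash
mkdir -p pics
cat > h.py <<'E'
import numpy as np, cv2
from rig import readout, vision, job
def grab(n):
    c=vision.read_camera(n); h=c["img"].shape[0]
    f=h/2/np.tan(np.radians(c["vertical_fov"])/2)
    c["K"]=np.array([[f,0,c["cx"]],[0,f,c["cy"]],[0,0,1]]); c["R"]=cv2.Rodrigues(np.array(c["rvec"],float))[0]
    c["t"]=np.array(c["tvec"],float).ravel(); return c
def ray(c,u,v,z):
    o=-c["R"].T@c["t"]; d=c["R"].T@np.linalg.inv(c["K"])@[u,v,1]
    return o+d*(z-o[2])/d[2]
def save(c,n,crop=None,s=1):
    i=c["img"][:,:,::-1]
    if crop: i=i[crop[1]:crop[3],crop[0]:crop[2]]
    cv2.imwrite("pics/"+n+".png",cv2.resize(i,None,fx=s,fy=s))
E
python3 - <<'E'
from h import *
for n in("scene","top"):
    c=grab(n); save(c,n+"0"); print(n,c["K"][0,0],-c["R"].T@c["t"])
s=readout.state(); print(s["time"],s["tcp_pos"],s["eef_rot"])
E
```

```text
scene 533.242108311979 [0.86466744 0.33275257 0.75611015]
top 473.5193791025879 [ 0.47942252 -0.07769418  0.95427344]
0.1 [0.19295839 0.51457235 0.23823499] [-3.13953544e+00 -2.14271588e-04  2.78278070e+00]
```

View pics/scene0.png

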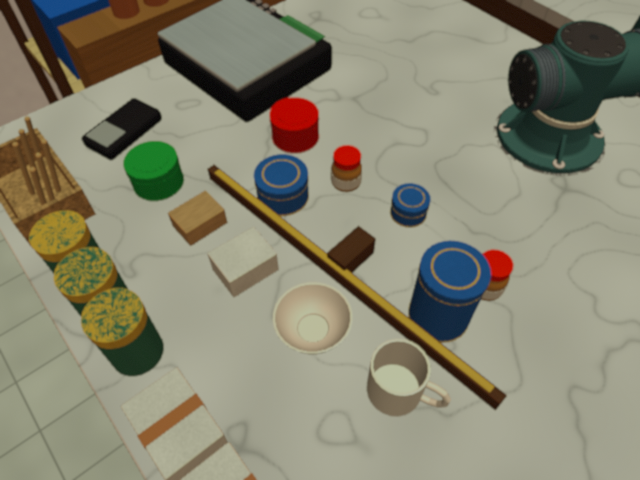

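View pics/top0.png

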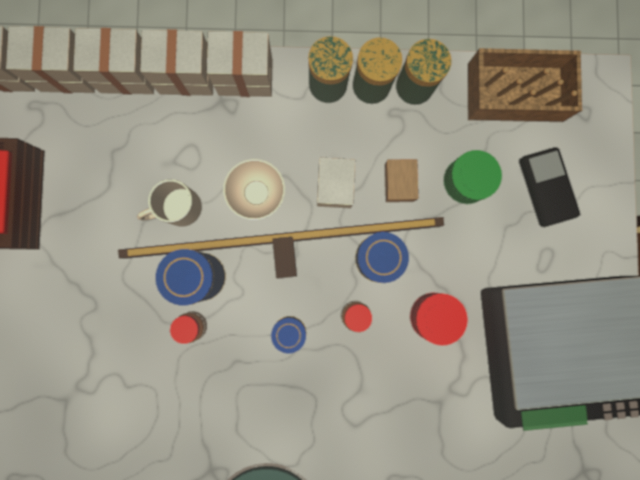

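The top view shows the goal objects. Pixels below are top / scene.

- **Flat tin candidates:**
  - Blue flat tin against the rail: (383,257) / (281,183)
  - Small blue tin, too narrow and off the rail: (289,335) / (410,204)
  - Red tin: (441,319) / (295,125)
  - Green tin: (474,176) / (153,170)
  - Tall blue tin, left of the divider: (184,277) / (450,290)
- **Choice:** the blue tin at top (383,257). It has to move left (+y) to the divider at (285,257).

Run:
```python
from h import *
c=grab("top"); hsv=cv2.cvtColor(c["img"],cv2.COLOR_RGB2HSV)
save(c,"crop1",(230,190,480,360),3)
def blobs(lo,hi,name,z):
    m=cv2.morphologyEx(cv2.inRange(hsv,lo,hi),cv2.MORPH_CLOSE,np.ones((7,7)))
    for k in cv2.findContours(m,0,2)[0]:
        if cv2.contourArea(k)>250:
            (u,v),r=cv2.minEnclosingCircle(k); p=ray(c,u,v,z); q=ray(c,u+r,v,z)
            print(name,round(u),round(v),round(r,1),p.round(4),"rad",np.linalg.norm(q-p).round(4), cv2.boxPoints(cv2.minAreaRect(k)).round().tolist() if name=="rail" else "")
blobs((105,120,50),(125,255,255),"blue",.062)
blobs((0,180,120),(6,255,255),"red",.062)
m=cv2.inRange(hsv,(8,90,20),(28,255,255)); m[:200]=0;m[290:]=0;m[:,:110]=0;m[:,450:]=0
cv2.imwrite("pics/m.png",m)
k=max(cv2.findContours(cv2.morphologyEx(m,cv2.MORPH_CLOSE,np.ones((5,5))),0,2)[0],key=cv2.contourArea)
print(cv2.boxPoints(cv2.minAreaRect(k)).round(1).tolist(), k.reshape(-1,2).min(0),k.reshape(-1,2).max(0))
for u,v in[(119,249),(120,258),(443,218),(443,226)]: print(ray(c,u,v,.03).round(4))
for u,v in[(273,238),(294,237),(297,275),(276,277)]: print("div",ray(c,u,v,.045).round(4))
```

```text
blue 288 335 16.3 [ 0.3642 -0.0404  0.062 ] rad 0.0303 
blue 184 277 27.2 [0.4698 0.1564 0.062 ] rad 0.0504 
blue 383 257 24.1 [ 0.5117 -0.2158  0.062 ] rad 0.0457 
red 441 319 24.6 [ 0.3962 -0.3266  0.062 ] rad 0.0465 
red 4 192 40.7 [0.625  0.4969 0.062 ] rad 0.0751 
[[125.5999984741211, 249.0], [440.70001220703125, 217.3000030517578], [441.5, 224.89999389648438], [126.4000015258789, 256.5]] [126 219] [441 256]
[0.5215 0.2912 0.03  ]
[0.5041 0.2886 0.03  ]
[ 0.5911 -0.3401  0.03  ]
[ 0.5752 -0.34    0.03  ]
div [ 0.5458 -0.0069  0.045 ]
div [ 0.5483 -0.0471  0.045 ]
div [ 0.4754 -0.054   0.045 ]
div [ 0.4712 -0.014   0.045 ]
```

View pics/crop1.png

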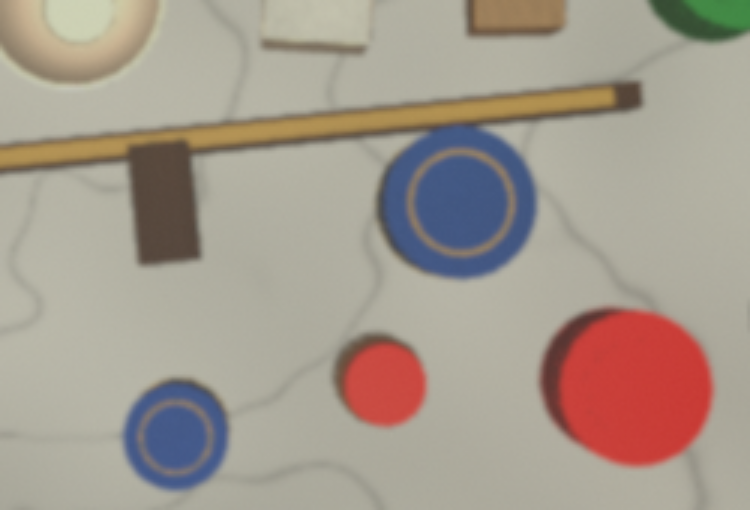

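Rail frame, from the rail ends: origin at about (0.540,-0.026), yaw 6.4°. The crop confirms the flat tin is blue, 96 mm wide and touching the rail, at rail coordinates of about (-0.049,-0.186). The push is about 115 mm toward +y. I'll shut the fingers and travel high to the far side of the tin.

```bash
python3 -m pendant '[[0,[-40,-44,0],-5],[0,[-80,-88,0],-10],[0,[-120,-132,0],-15],[0,[-160,-176,0],-20],[0,[-200,-220,0],-25],[0,[-240,-264,0],-27],[0,[-280,-308,0],-27],[0,[-320,-352,0],-27],[0,[-360,-396,0],-27],[0,[-360,-396,0],-27]]' 40
cat >> h.py <<'E'
O=np.array([.5397,-.0257]); A=np.array([[.9937,.1124],[-.1124,.9937]])
def rail(p): return A@(np.array(p[:2])-O)
def go(rx,ry,z):
    from scipy.spatial.transform import Rotation as Ro
    s=readout.state(); R=Ro.from_euler("xyz",s["eef_rot"]).as_matrix()
    w=np.r_[O+A.T@[rx,ry],z]-s["tcp_pos"]
    ty=np.degrees(np.arctan2(R[1,1],R[0,1]))
    print("t",s["time"],"shift mm",(R.T@w*1000).round(1),"turn",round(-(96.45-ty),1),"rail tcp",rail(s["tcp_pos"]).round(4),s["tcp_pos"][2])
E
python3 -c "
from h import *
go(-.055,-.285,.2)"
```

```text
time: 1.4
tcp_pos: [0.3917, 0.0142, 0.2387]
eef_rot: [-3.141, -0.001, -3.037]
wrist_force: [-1.1, 0.2, -0.3]
opening: 0.004
grip_force: 0.0
t 1.4 shift mm [ -90.5 -340.5   38.8] turn -0.5 rail tcp [-0.1426  0.0563] 0.238687126513611
```

```bash
python3 -m pendant '[[0,[-12,-50,0],0],[0,[-25,-100,0],0],[0,[-38,-150,0],0],[0,[-52,-200,0],0],[0,[-66,-250,0],0],[0,[-80,-300,10],0],[0,[-90,-340,30],0],[0,[-90,-340,39],0],[0,[-90,-340,39],0]]'
python3 -c "
from h import *
go(-.055,-.285,.022)
c=grab('wrist'); save(c,'w1')
c=grab('scene'); save(c,'s1')"
```

```text
time: 2.52
tcp_pos: [0.5185, -0.308, 0.1989]
eef_rot: [3.138, -0.002, -3.028]
wrist_force: [0.5, 0.0, 0.3]
opening: 0.001
grip_force: 0.0
t 2.525 shift mm [  1.9  -7.4 176.8] turn 0.1 rail tcp [-0.0528 -0.2782] 0.19885208921818784
```

View pics/w1.png

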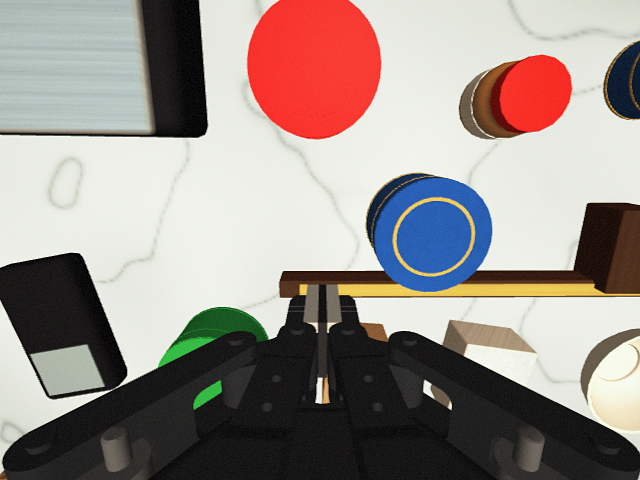

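View pics/s1.png

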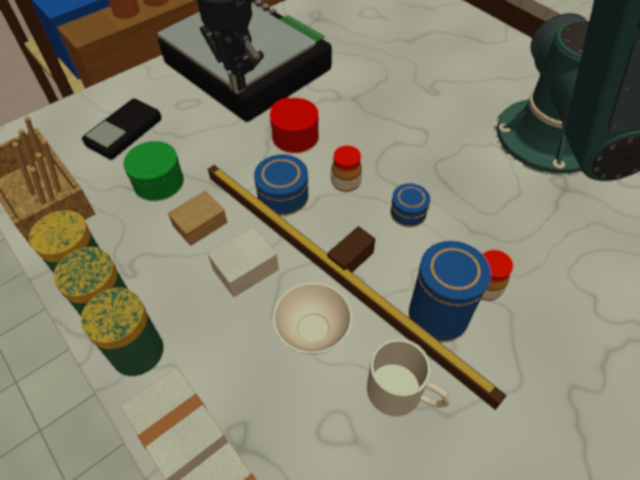

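The wrist view shows the blue tin's lid at (430,234), the rail's near face at row ~275 and the fingertips at about (322,290). The space beside the tin, where the fingers come down, is free. I'll check the positions from here.

```bash
python3 -c "
from h import *
c=grab('wrist'); hsv=cv2.cvtColor(c['img'],cv2.COLOR_RGB2HSV)
m=cv2.morphologyEx(cv2.inRange(hsv,(105,150,130),(122,255,255)),cv2.MORPH_CLOSE,np.ones((9,9)))
k=max(cv2.findContours(m,0,2)[0],key=cv2.contourArea);(u,v),a,_=cv2.fitEllipse(k);print(u,v,a,rail(ray(c,u,v,.062)).round(4))
for p in[(282,283),(579,283)]: print(rail(ray(c,*p,.03)).round(4))
for p in[(587,203),(579,289)]: print('div',rail(ray(c,*p,.045)).round(4))
go(-.055,-.288,.022)"
```

```text
433.1547546386719 232.77886962890625 (108.6064224243164, 118.9544448852539) [-0.0514 -0.1867]
[ 0.0065 -0.316 ]
[ 0.006  -0.0316]
div [-0.0735 -0.0522]
div [ 0.0057 -0.0425]
t 2.675 shift mm [  3.1  -9.1 179.8] turn 0.1 rail tcp [-0.0522 -0.2788] 0.20175929184366337
```

```bash
python3 -m pendant '[[0,[3,-9,40],0],[0,[3,-9,90],0],[0,[3,-9,135],0],[0,[3,-9,165],0],[0,[3,-9,178],0],[0,[3,-9,178],0],[0,[3,-9,178],0]]'
python3 -c "
from h import *
go(-.055,-.145,.022)"
```

```text
time: 3.55
tcp_pos: [0.5181, -0.3199, 0.0247]
eef_rot: [-3.139, 0.003, -3.029]
wrist_force: [0.6, 0.7, 1.5]
opening: -0.001
grip_force: 0.0
t 3.55 shift mm [  0.4 144.9   2.3] turn 0.0 rail tcp [-0.0546 -0.2899] 0.024681845658474054
```

```bash
python3 -m pendant '[[0,[0,12,0],0],[0,[0,24,0],0],[0,[0,34,0],0],[0,[0,42,0],0],[0,[0,50,0],0],[0,[0,58,0],0],[0,[0,67,0],0],[0,[0,76,0],0],[0,[0,85,0],0],[0,[0,92,0],0]]'
cat > chk.py <<'E'
from h import *
go(-.055,-.135,.022)
c=grab('top'); hsv=cv2.cvtColor(c['img'],cv2.COLOR_RGB2HSV)
m=cv2.morphologyEx(cv2.inRange(hsv,(105,120,50),(125,255,255)),cv2.MORPH_CLOSE,np.ones((7,7)))
for k in cv2.findContours(m,0,2)[0]:
    if cv2.contourArea(k)>250:
        (u,v),r=cv2.minEnclosingCircle(k); print(round(u),round(v),r,rail(ray(c,u,v,.062)).round(4))
save(c,"top%d"%(readout.state()["time"]*1000),(100,160,500,400),2)
E
python3 chk.py; ls pics
```

```text
time: 4.8
tcp_pos: [0.5086, -0.2303, 0.0256]
eef_rot: [-3.134, 0.005, -3.029]
wrist_force: [0.8, -6.6, 5.0]
opening: 0.004
grip_force: 3.2
t 4.8 shift mm [ 1.1 64.8  3.1] turn -0.0 rail tcp [-0.0539 -0.1998] 0.025579181576929864
288 335 16.37843894958496 [-0.1762  0.0052]
184 277 27.172393798828125 [-0.0489  0.1887]
351 259 24.14003562927246 [-0.048  -0.1256]
crop1.png
m.png
s1.png
scene0.png
top0.png
top4850.png
w1.png
```

```bash
python3 -m pendant '[[0,[0,8,0],0],[0,[0,16,0],0],[0,[0,24,0],0],[0,[0,31,0],0],[0,[0,38,0],0],[0,[0,43,0],0],[0,[0,47,0],0],[0,[0,50,0],0],[0,[0,50,0],0]]'; python3 chk.py
```

```text
time: 5.98
tcp_pos: [0.5031, -0.1803, 0.0255]
eef_rot: [-3.135, 0.006, -3.029]
wrist_force: [0.8, -5.3, 6.6]
opening: 0.003
grip_force: 3.3
t 5.975 shift mm [ 1.3 14.6  3.4] turn 0.0 rail tcp [-0.0537 -0.1496] 0.02553267489616225
288 335 16.675891876220703 [-0.1761  0.0052]
184 277 27.148500442504883 [-0.0492  0.1887]
325 262 24.461624145507812 [-0.0475 -0.0764]
```

```bash
python3 -m pendant '[[0,[0,2,0],0],[0,[0,4,0],0],[0,[0,6,0],0],[0,[0,7,0],0],[0,[0,7,0],0]]'; python3 chk.py
```

```text
time: 6.65
tcp_pos: [0.5024, -0.1737, 0.0255]
eef_rot: [-3.134, 0.006, -3.029]
wrist_force: [0.9, -7.1, 6.1]
opening: 0.001
grip_force: 3.5
t 6.65 shift mm [1.3 7.9 3.5] turn -0.0 rail tcp [-0.0537 -0.1429] 0.02552884852710422
288 335 16.620868682861328 [-0.1762  0.0052]
184 277 27.17687225341797 [-0.0492  0.1888]
321 262 24.331464767456055 [-0.0472 -0.0685]
```

```bash
python3 -m pendant '[[0,[0,1,0],0],[0,[0,2,0],0],[0,[0,2,0],0]]'
```

```text
time: 7.08
tcp_pos: [0.5022, -0.1718, 0.0256]
eef_rot: [-3.134, 0.006, -3.029]
wrist_force: [1.1, -7.6, 5.6]
opening: 0.001
grip_force: 3.5
```

Still no stop force, so I'll add 2 mm in small steps, then back off along the rail, rise and look.

```bash
python3 -m pendant '[[0,[0,1,0],0],[0,[0,2,0],0],[0,[0,2,0],0]]' | grep -E 'force|pos'; python3 -m pendant '[[0,[0,-10,0],0],[0,[0,-30,0],0],[0,[0,-60,0],0],[0,[0,-75,0],0],[0,[0,-75,-40],0],[0,[0,-75,-90],0],[0,[0,-75,-140],0],[0,[0,-75,-150],0],[0,[0,-75,-150],0]]'; python3 chk.py; ls pics|tail -3
```

```text
tcp_pos: [0.5021, -0.1712, 0.0257]
wrist_force: [2.0, -8.9, 5.7]
grip_force: 4.8
time: 8.57
tcp_pos: [0.5081, -0.2418, 0.1725]
eef_rot: [-3.141, 0.001, -3.029]
wrist_force: [0.1, -0.4, -0.6]
opening: 0.002
grip_force: 0.0
t 8.575 shift mm [ -0.5  76.2 150.5] turn -0.0 rail tcp [-0.0557 -0.2112] 0.1725074228163884
289 335 16.499168395996094 [-0.176   0.0051]
184 277 27.085773468017578 [-0.0493  0.1889]
320 262 24.308441162109375 [-0.0476 -0.0668]
top6700.png
top8625.png
w1.png
```

View pics/top8625.png

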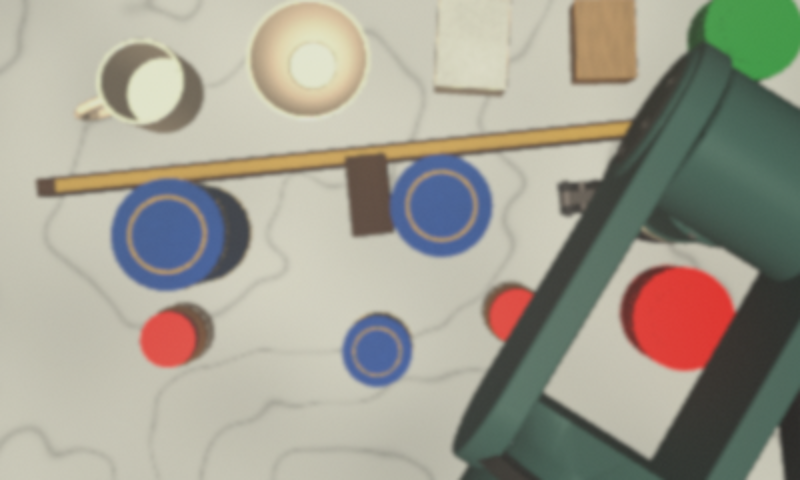

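The flat tin, at (441,205) in the crop, touches both divider and rail. The tall tin at (167,235) hasn't moved, and the gripper is clear of everything.

```bash
python3 -c "
from rig import job
print(job.finish_job())"
```

```text
the job is handed in; nothing more can be done
None
```

I pushed the flat tin along the rail until it stood against the divider, left the tall tin where it was, and handed the job in with the gripper clear; no verdict was returned.

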